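# Nudge a foot plate onto its locating pins

### The job

The aluminium foot plate lies askew in the welding fixture, propped up on top of the two brass locating pins. Gently nudge it sideways with the fingertips (the yellow fence behind it helps to square and guide it) until both holes drop over the pins and the plate lies flat on the slab; then move clear. Do not pinch or lift the plate, and leave the tube offcut, the jar and the brush alone.

Things in the scene. Friction and masses are not known exactly. Their poses are not given: they have to be found in the camera images.
- fixture: Fixed dark steel slab standing on the table, 240 mm (its x, from -130 to +110) by 360 mm (its y, -180 to +180) by 20 mm thick, with two brass pins and a yellow fence; origin on its underside, so its top is at z = 20 mm. x points away from the robot, y to the left (turned about the vertical by up to 0.25 rad).
- home (a point): Point on the slab's top (fixture 0, 0, 20 mm; same axes) where the plate's origin lies when seated. At the start the plate is 25 to 45 mm too far left (+y), 12 to 27 mm too near the robot (-x) and twisted up to 0.08 rad, its far part propped on the pin tips and its near bottom edge on the slab: tilted about 0.11 to 0.14 rad.
- fence (a point): Middle of the near face of the yellow fence bar, at the slab's top (fixture x = +57, y = 0). The bar is fixed, 240 mm long in y, 20 mm wide, 26 mm high. The seated plate clears it by about 2 mm; a plate held square against it and slid along is guided well enough to drop over the pins.
- pin_left (a point): Axis of the left (+y) brass pin, at fixture x = +25, y = +50 mm, 5 mm above the slab's top. Each pin is 12 mm in diameter for its lowest 5 mm, then a bullet nose tapers to a 5 mm flat tip 12 mm above the slab.
- pin_right (a point): Axis of the right (-y) brass pin, at fixture x = +25, y = -50 mm, 5 mm above the slab's top; same shape.
- plate: Loose aluminium foot plate, 110 mm (its x) by 150 mm (its y) by 10 mm thick, 0.35 to 0.7 kg, with a steel hex nut (33 mm across corners, 16 mm high, centred at x = -18 mm) welded on top; origin at the centre of its underside, z up. A few newtons slide it. Seated, it lies flat with the pin tips 2 mm proud of its top.
- hole_left (a point): Centre, at half thickness, of the plate's left through hole, 17 mm in diameter, at plate x = +25, y = +50 mm; it belongs over the left pin.
- hole_right (a point): Centre, at half thickness, of the plate's right through hole, 17 mm in diameter, at plate x = +25, y = -50 mm; it belongs over the right pin.
- offcut: Bystander: steel tube offcut standing on the slab's right end, 42 mm in diameter, 60 mm high; origin at the centre of its underside.
- jar: Bystander: white jar with a blue cap standing on the table right of the slab, 60 mm in diameter, 70 mm high; origin at the centre of its underside.
- brush: Bystander: brush with a wooden handle lying on the table left of the slab; origin at its underside, its own x along its length.
There are look-alikes about, which are no part of the job. Of the things like the plate, leave any that is orange; of the rest the larger one is meant.

How it is judged:
By the outcome, as a careful person would: the job done as asked, in the order asked, and still so for the second after the job is handed in, with the robot touching nothing.
It also fails if it takes over 70 s, if anything falls off the work surface, if the arm or the gripper's body presses on something with over 40 N, if the wrist force passes 120 N, or if a joint passes its speed limit or range.

### The arm

A 7-joint arm with a two-finger parallel gripper is mounted at the origin on the work surface. World frame = base frame: x ahead of the robot, y to its left, z up, the work surface at z = 0. Lengths are in m, angles in rad, forces in N, time in s.
With the tool pointing down it reaches from about 0.35 to 0.9 m from the base axis. Payload 8.1 kg.
Tool frame: the origin (TCP) lies midway between the tips of the shut fingers; the grasp point (between the pads) lies 19 mm behind it; z points along the fingers, x is the direction in which the jaws open and shut, and the axes are right-handed (so a half turn about z gives the same grasp; the last joint's range is limited). The gripper opens to 92 mm and grips with 3 to 60 N. Pads are 19 mm wide; open, the fingers measure 130 mm over their backs; the gripper's body (75 mm by 190 mm) begins 47 mm behind the grasp point.
Start: joints at [1.011, 0.434, 0.025, 1.573, -0.012, 1.134, -0.075], TCP at [0.276, -0.561, 0.227] pointing down, gripper open.
Joint ranges: [-2.62, 2.62], [-0.44, 2.09], [-1.27, 1.32], [0.08, 2.57], [-1.32, 4.46], [0.12, 2], [-2.74, 2.74]. Speed limits (rad/s): [2.22, 2.22, 3.01, 3.01, 3.14, 3.14, 3.14].

### API

Orientations are given as a rotation vector (axis times angle).
In Python, from cell import arm gives the robot as it stands.
- The arm moves only by the tool jog_arm, never from a script. Its argument "commands" is a list of rows, each an object with "translation": the shift along the tool's x, y, z in mm, a list of three; "turn": the turn, a rotation vector about the tool's x, y, z in rad, a list of three. A call has 1 to 12 rows; each row is the pose to reach, as a shift and turn from the pose commanded when the call began, along the tool's axes at that moment; what a row does not reach only later rows make up. A row lasts 1/12 s, in which the tool goes at most 41.7 mm and 7.16 degrees, less where a joint would pass 70% of its speed; a pose out of reach is approached as far as the arm can. A call with a gripper value outside its range is refused whole. "claw" is the closure, from -1 (fully open) to 1 (shut), so that 0 is half open, set as the call begins (left out, the last holds). The fingers move at their own pace and stop on an object; "grip_force" is the grip in N (left out, the last holds). Time passes only in rows, so rows that repeat a pose let the fingers close. It gives the time, the measured TCP pose, the force and the opening at its end, in the units of the state.
- arm.observe(): the state, without advancing time (a new reading comes with each control period).
- arm.get_image(name): name is "scene" or "top"; returns the picture (480x640x3 uint8, blue, green, red); there is no depth.
- arm.camera_info(name): a dict with "vertical_fov" (degrees; the focal length in pixels is half the picture's height over the tangent of half this angle, whatever the lens; pixels are square), "cx", "cy" (the principal point, pixels), "eye" and "rotation" of the camera in the world. Camera axes: x right, y up, looking along -z (the intrinsics and any distortion apply to the point x, -y, -z); pixel columns grow to the right and rows downward; lengths in m; the calibration is good to about 2 mm. A picture is of the moment at which its call begins. camera_info takes no time and is no camera call.
- arm.sign_off(): hands the job in, once; it reports no verdict.
Trained networks look in the newest picture that a camera, given by its name, has taken for a name from the list of things; names that differ only in an ending like _2 or _b are one class to them, and where a whole thing is asked for, a point or a joint stands for the part that bears it (a point fixed in the world has none). Each returns a list of dicts, best first, with "confidence" (0 to 1); they miss things now and then, are a little off and sometimes report something else, mostly with a low value. They report only what shows in the picture. A call takes as long as a camera call. They do not tell look-alikes from the thing itself.
- arm.trace(camera, query): "region" (480x640 bool, what is visible of it) and "box" ([left, top, width, height] in pixels, round what is visible of it).
- arm.landmark_of(camera, query): "at" ([column, row] in pixels: a listed point, or the origin of a listed thing).
The state is a dict: "clock": time; "joints": joint angles; "dq": joint speeds; "joint_efforts": joint torques, N m; "position": TCP position; "ee_rot": TCP orientation; "force": force on the tool from outside, world axes, zero at the start; "ft_torque": the same for the moment, N m; "width": opening from 0.0 (shut) to 1.0 (fully open).
Only numpy, scipy, OpenCV 4.12 (cv2) and the standard library are available. Lean on these libraries where they do the work, as an engineer would, in place of code of your own. Each camera call takes 0.05 s, during which the arm holds its last target. There are 200 camera calls.

## Working session

There is one attempt and no reset: what is moved stays moved. The work goes in short steps, Python scripts to look and compute and a tool call to move; the robot and the scene stay as the last step left them, time stands still between calls to the robot, and variables do not carry over. Pictures are saved under pics/ and viewed, about 8 in all and at most 12, crops included, and the job is handed in when it is done.

Besides the shell and the picture viewer there is one more tool, called after "Request:" by a JSON object that holds its "method" and its "body". jog_arm: Moves the arm, as the interface text tells. Its arguments: {"type":"object","properties":{"commands":{"type":"array","items":{"type":"object","properties":{"translation":{"type":"array","items":{"type":"number"}},"turn":{"type":"array","items":{"type":"number"}}}}},"claw":{"type":"number"},"grip_force":{"type":"number"}},"required":["commands"]}

```bash
mkdir -p pics
cat > h.py <<'E'
import numpy as np, cv2
from cell import arm
def K(n):
    c=arm.camera_info(n); f=240/np.tan(np.radians(c['vertical_fov'])/2); return c,f
def ray(n,p):
    c,f=K(n); d=np.array([(p[0]-c['cx'])/f,-(p[1]-c['cy'])/f,-1]); return np.array(c['eye']),np.array(c['rotation'])@d
def at(n,p,z):
    e,d=ray(n,p); return e+d*(z-e[2])/d[2]
def proj(n,P):
    c,f=K(n); q=np.array(c['rotation']).T@(np.array(P)-c['eye']); return np.array([c['cx']-f*q[0]/q[2], c['cy']+f*q[1]/q[2]])
E
python3 - <<'E'
from h import *
np.set_printoptions(precision=4,suppress=True)
for n in('scene','top'):
    cv2.imwrite(f'pics/{n}0.png',arm.get_image(n)); print(arm.camera_info(n))
    for q in('plate','hole_left','hole_right','pin_left','pin_right','fence','home','fixture','offcut','jar'):
        for r in arm.landmark_of(n,q)[:3]: print(n,q,np.round(r['at'],1),round(r['confidence'],2))
print(arm.observe())
E
```

```text
{'vertical_fov': 55.253826030909686, 'cx': 318.2081977423271, 'cy': 232.2403660229548, 'eye': array([ 1.0617, -0.1555,  0.6444]), 'rotation': array([0.7061, 0.5078, 1.1192])}
scene plate [358.8 153.2] 0.95
scene plate [407.7 366.6] 0.94
scene plate [344.  259.1] 0.62
scene hole_left [418.4 349.7] 0.79
scene hole_left [352.4 146.7] 0.72
scene hole_left [376.1 257.9] 0.58
scene hole_right [378.8 369.9] 0.92
scene hole_right [348.  167.6] 0.69
scene pin_left [357.6 275.6] 0.96
scene pin_right [308.  290.7] 0.84
scene pin_right [377.7 258.3] 0.41
scene fence [342.8 301.3] 0.86
scene fence [331.8 283.4] 0.75
scene home [329.6 275.9] 0.74
scene fixture [330.7 284.1] 0.67
scene fixture [342.6 260.9] 0.53
scene fixture [304.3 289.8] 0.48
scene offcut [241.8 266.8] 0.58
scene jar [177.3 322.3] 0.94
{'vertical_fov': 46.77256000763877, 'cx': 322.85969021049755, 'cy': 233.04621044963056, 'eye': array([0.3985, 0.0613, 1.3384]), 'rotation': array([ 0.0349, -0.0452, -1.5438])}
top plate [310.3 110.3] 0.88
top plate [229.1 337.8] 0.71
top plate [306.7 209. ] 0.58
top hole_left [297.4 121.5] 0.78
top
[... 164 characters left out ...]

top pin_left [305.9 184.7] 0.56
top pin_right [343.5 189.6] 0.97
top fence [326.1 175. ] 0.59
top home [322.8 201.3] 0.6
top fixture [325.2 199.7] 0.66
top offcut [386.5 235.3] 0.63
top jar [436.5 209.3] 0.63
{'clock': 1.1, 'joints': array([ 1.0114,  0.4345,  0.025 ,  1.5732, -0.0116,  1.134 , -0.0751]), 'dq': array([ 0.    ,  0.0006,  0.0021,  0.0007,  0.002 , -0.0003, -0.0023]), 'joint_efforts': array([ -0.0005, -66.7669,   0.9836, -31.4803,  -0.0607,   0.0328,
         0.0001]), 'position': array([ 0.2757, -0.5609,  0.2268]), 'ee_rot': array([ 2.6666, -1.6609,  0.0001]), 'force': array([ 0.4847, -0.3514, -0.0562]), 'ft_torque': array([0.0179, 0.0409, 0.0023]), 'width': 1.003366989187763}
```

View pics/top0.png

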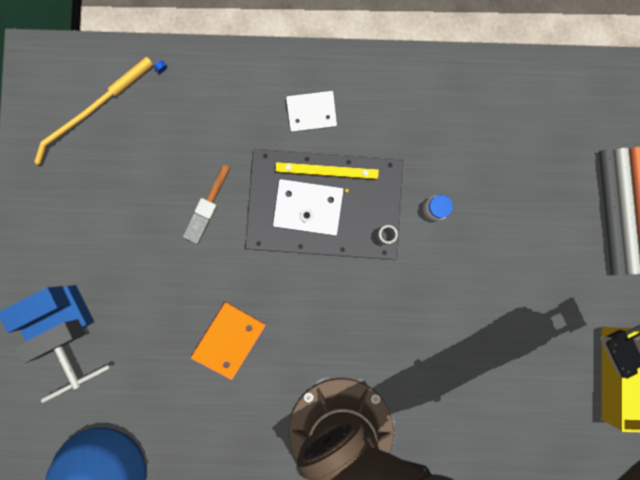

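View pics/scene0.png

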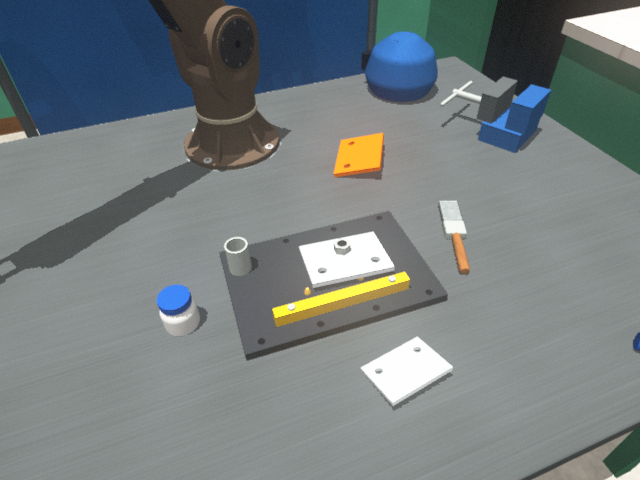

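Candidates for the plate in the top view are white with nut on the slab (306,209), orange (229,338) and a smaller white one beyond the slab (310,110). By the description it is the larger non-orange one, the plate with the nut propped in the fixture. Next I'll check it in a close crop and fit the poses.

```bash
cat >> h.py <<'E'
from scipy.spatial.transform import Rotation as R
from scipy.optimize import least_squares
_K=K
def K(n):
    c,f=_K(n); c=dict(c); c['rotation']=R.from_rotvec(c['rotation']).as_matrix(); return c,f
def quad(n,im,kind):
    b,g,r=[im[...,i].astype(int) for i in range(3)]
    if kind=='yellow': m=(r>150)&(b<110)&(g>130)
    else: m=(np.minimum(np.minimum(r,g),b)>165)
    return m.astype(np.uint8)
E
python3 - <<'E'
from h import *
np.set_printoptions(precision=4,suppress=True)
t=cv2.imread('pics/top0.png'); s=cv2.imread('pics/scene0.png')
A=cv2.resize(t[140:270,235:415],None,fx=4,fy=4,interpolation=cv2.INTER_CUBIC)[:, :720]
B=cv2.resize(s[210:350,215:450],None,fx=3.4,fy=3.4,interpolation=cv2.INTER_CUBIC)
cv2.imwrite('pics/topc.png',A); cv2.imwrite('pics/scenec.png',B)
for n,p,z in [('top',(343.5,189.6),.025),('scene',(308,290.7),.025),('scene',(357.6,275.6),.025),('top',(326.1,175),.02),('scene',(342.8,301.3),.02),('top',(386.5,235.3),.02),('scene',(241.8,266.8),.02),('top',(436.5,209.3),0),('scene',(177,322),0)]: print(n,p,at(n,p,z))
E
```

```text
top (343.5, 189.6) [0.5707 0.0071 0.025 ]
scene (308, 290.7) [0.5693 0.0034 0.025 ]
scene (357.6, 275.6) [0.5703 0.0981 0.025 ]
top (326.1, 175) [0.6053 0.0494 0.02  ]
scene (342.8, 301.3) [0.6101 0.0519 0.02  ]
top (386.5, 235.3) [ 0.4648 -0.0981  0.02  ]
scene (241.8, 266.8) [ 0.4648 -0.0893  0.02  ]
top (436.5, 209.3) [ 0.5322 -0.2205  0.    ]
scene (177, 322) [ 0.5291 -0.2228  0.    ]
```

View pics/topc.png

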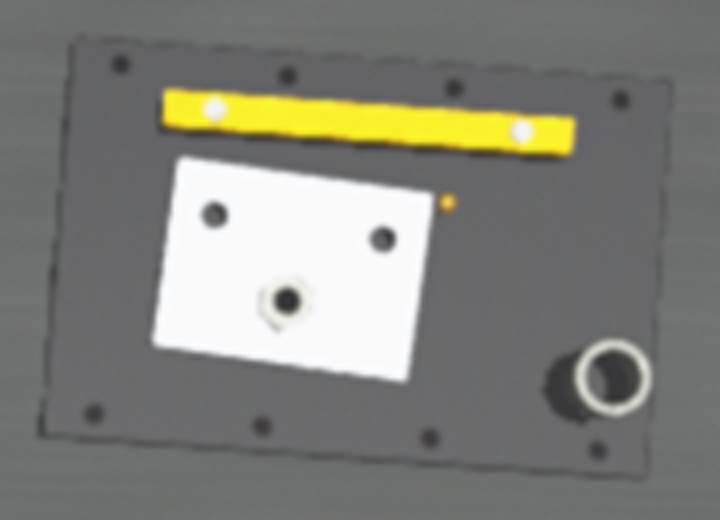

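View pics/scenec.png

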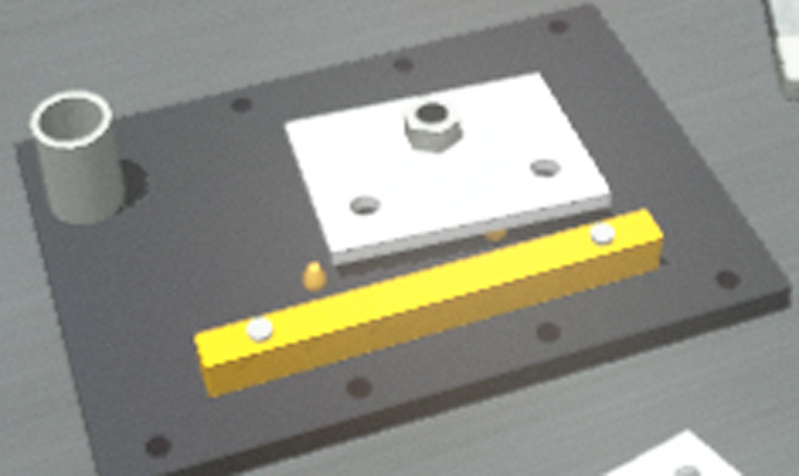

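Both crops show that the chosen plate, with its nut, lies on the slab short of the fence and to the left, with the right pin exposed at top-crop (448,202) and scene-crop (315,263). The offcut stands at the slab's near right. Next I'll fit the poses.

```bash
cat >> h.py <<'E'
def fit(model,obs,x0):
    return least_squares(lambda x:np.concatenate([ (proj(n,model(x,P))-p)*w for n,P,p,w in obs]),x0,loss='soft_l1')
def fixm(x,P): return R.from_euler('z',x[2]).apply(P)+np.array([x[0],x[1],0])
def plm(x,P): # x,y,yaw of origin, tilt (far up), near-bottom-edge height h over slab top
    c=np.array([-.055,0,0]); q=R.from_euler('zy',[x[2],-x[3]]).apply(np.array(P)-c)
    return q+np.array([x[0],x[1],.02+x[4]])
E
python3 - <<'E'
from h import *
np.set_printoptions(precision=4,suppress=True)
T=lambda u,v:np.array([(u+.5)/4-.5+235,(v+.5)/4-.5+140]); S=lambda u,v:np.array([(u+.5)/3.4-.5+215,(v+.5)/3.4-.5+210])
o=[]
for n,P,p in [('top',(.077,.12,.046),T(163,88)),('top',(.077,-.12,.046),T(576,117)),('top',(.057,-.12,.046),T(574,157)),('top',(.057,.12,.046),T(160,128)),
 ('top',(.025,-.05,.032),T(448,202)),('scene',(.025,-.05,.032),S(315,263)),
 ('scene',(.057,-.12,.046),S(195,338)),('scene',(.057,.12,.046),S(648,210)),('scene',(.077,.12,.046),S(663,240)),('scene',(.077,-.12,.046),S(208,363)),
 ('top',(.11,.18,.02),T(74,38)),('top',(.11,-.18,.02),T(671,82)),('top',(-.13,-.18,.02),T(646,474)),('top',(-.13,.18,.02),T(43,430))]: o.append((n,P,p,1))
f=fit(fixm,o,[.55,.05,-.05]); print('fix',f.x); print(f.fun.reshape(-1,2).round(1).tolist())
q=[]
for n,P,p in [('top',(.055,.075,.01),T(178,157)),('top',(.055,-.075,.01),T(435,192)),('top',(-.055,-.075,.01),T(407,382)),('top',(-.055,.075,.01),T(152,346)),
('scene',(-.055,-.075,.01),S(286,123)),('scene',(-.055,.075,.01),S(541,73)),('scene',(.055,.075,.01),S(609,197)),('scene',(.055,-.075,.01),S(338,258))]: q.append((n,P,p,1))
g=fit(lambda x,P:plm(np.append(x,0),P),q,[.45,.1,-.08,.12]); print('plate',g.x);print(g.fun.reshape(-1,2).round(1).tolist())
def infix(P): return R.from_euler('z',-f.x[2]).apply(np.array(P)-[f.x[0],f.x[1],0])
for P in [(-.055,0,0),(0,0,0),(.025,.05,.005),(.025,-.05,.005),(.055,.075,0),(.055,-.075,0),(-.055,.075,0),(-.055,-.075,0)]: print(P,infix(plm(np.append(g.x,0),P))*1000)
E
```

```text
fix [ 0.5465  0.0524 -0.0454]
[[0.3, 0.3], [-1.0, 0.4], [-1.0, -1.1], [0.4, -1.3], [-0.6, -0.2], [-0.6, 1.4], [-0.6, -0.8], [-0.5, -0.2], [0.3, -0.8], [-1.3, 1.3], [-0.6, -0.7], [-0.0, -0.8], [-0.3, 1.1], [-0.8, 1.2]]
plate [ 0.4726  0.0982 -0.1148  0.082 ]
[[-0.1, 0.3], [-1.3, 0.6], [-0.9, -0.7], [-0.1, -0.7], [-0.2, 0.5], [-0.8, -0.1], [0.4, -0.0], [-1.6, 0.1]]
(-0.055, 0, 0) [-75.9442  42.4304  20.    ]
(0, 0, 0) [-21.2596  38.6114  24.4726]
(0.025, 0.05, 0.005) [ 6.6333 86.7359 31.9576]
(0.025, -0.05, 0.005) [ -0.2569 -13.0221  31.0201]
(0.055, 0.075, 0) [ 38.5927 109.6108  29.6483]
(0.055, -0.075, 0) [ 28.2574 -40.0261  28.2422]
(-0.055, 0.075, 0) [-70.7766 117.2489  20.7031]
(-0.055, -0.075, 0) [-81.1119 -32.388   19.2969]
```

```bash
cat >> h.py <<'E'
FX=np.array([.5465,.0524,-.0454])
def tofix(P): return R.from_euler('z',-FX[2]).apply(np.array(P)-[FX[0],FX[1],0])*1000
def goto(xf,yf,z,toolx_yaw): # fixture mm, world z mm, tool x heading in fixture frame
    o=arm.observe(); r=R.from_rotvec(o['ee_rot'])
    W=R.from_euler('z',FX[2]).apply(np.array([xf,yf,z])/1000)+[FX[0],FX[1],0]
    t=R.from_euler('z',FX[2]+toolx_yaw)*R.from_euler('x',np.pi)
    print('from fix',tofix(o['position']).round(1),'shift',(r.inv().apply(W-o['position'])*1000).round(1),'turn',(r.inv()*t).as_rotvec().round(3),'t',round(o['clock'],2))
E
python3 -c "
from h import *
goto(-105,40,110,-np.pi/2); goto(-105,40,25,-np.pi/2)"
```

```text
from fix [-242.7 -625.   226.8] shift [-516.7 -440.8  116.7] turn [-0.    -0.     0.502] t 1.1
from fix [-242.7 -625.   226.8] shift [-516.7 -440.8  201.7] turn [-0.    -0.     0.502] t 1.1
```

Request:
{"method": "jog_arm", "body": {"commands": [{"translation": [-250,-210,0],"turn": [0,0,0.25]},{"translation": [-517,-441,0],"turn": [0,0,0.502]},{"translation": [-517,-441,0],"turn": [0,0,0.502]},{"translation": [-517,-441,0],"turn": [0,0,0.502]},{"translation": [-517,-441,0],"turn": [0,0,0.502]},{"translation": [-517,-441,0],"turn": [0,0,0.502]},{"translation": [-517,-441,0],"turn": [0,0,0.502]},{"translation": [-517,-441,0],"turn": [0,0,0.502]},{"translation": [-517,-441,0],"turn": [0,0,0.502]},{"translation": [-517,-441,0],"turn": [0,0,0.502]},{"translation": [-517,-441,0],"turn": [0,0,0.502]},{"translation": [-517,-441,0],"turn": [0,0,0.502]}], "claw": -1}}

```text
clock: 2.1
position: [0.3986, -0.0768, 0.2272]
ee_rot: [-2.17, 2.271, -0.002]
force: [0.7, -0.3, -0.2]
width: 0.998
```

```bash
python3 -c "
from h import *
goto(-105,40,110,-np.pi/2); goto(-105,40,25,-np.pi/2)"
```

```text
from fix [-141.9 -135.8  227.2] shift [-175.8  -36.8  117.2] turn [-0.001 -0.    -0.   ] t 2.1
from fix [-141.9 -135.8  227.2] shift [-175.8  -36.7  202.2] turn [-0.001 -0.    -0.   ] t 2.1
```

Request:
{"method": "jog_arm", "body": {"commands": [{"translation": [-40,-8,0]},{"translation": [-80,-16,0]},{"translation": [-120,-24,0]},{"translation": [-160,-32,20]},{"translation": [-176,-37,50]},{"translation": [-176,-37,85]},{"translation": [-176,-37,117]},{"translation": [-176,-37,140]},{"translation": [-176,-37,150]},{"translation": [-176,-37,150]},{"translation": [-176,-37,150]}]}}

```text
schema error: expected keys translation, turn
```

```bash
python3 -c "
from h import *
goto(-105,40,25,-np.pi/2); 
cv2.imwrite('pics/s1.png',cv2.resize(arm.get_image('scene')[150:400,150:480],None,fx=2.3,fy=2.3))"
```

```text
from fix [-141.9 -135.8  227.2] shift [-175.8  -36.7  202.2] turn [-0.001 -0.    -0.   ] t 2.1
```

View pics/s1.png

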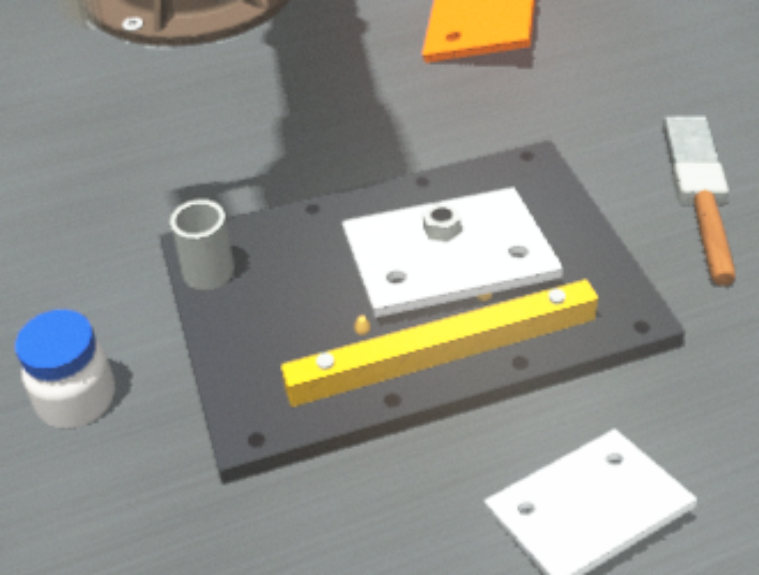

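The call was refused because `turn` is required. The picture shows the scene unchanged.

Request:
{"method": "jog_arm", "body": {"commands": [{"translation": [-40,-8,0],"turn": [0,0,0]},{"translation": [-80,-16,0],"turn": [0,0,0]},{"translation": [-120,-24,0],"turn": [0,0,0]},{"translation": [-160,-32,20],"turn": [0,0,0]},{"translation": [-176,-37,50],"turn": [0,0,0]},{"translation": [-176,-37,85],"turn": [0,0,0]},{"translation": [-176,-37,117],"turn": [0,0,0]},{"translation": [-176,-37,140],"turn": [0,0,0]},{"translation": [-176,-37,150],"turn": [0,0,0]},{"translation": [-176,-37,150],"turn": [0,0,0]},{"translation": [-176,-37,150],"turn": [0,0,0]}]}}

```text
clock: 3.07
position: [0.4437, 0.0955, 0.0772]
ee_rot: [2.17, -2.271, -0.0]
force: [0.7, 0.1, 1.0]
width: 1.003
```

```bash
python3 -c "
from h import *
goto(-105,40,25,-np.pi/2);goto(-85,40,25,-np.pi/2)"
```

```text
from fix [-104.6   38.4   77.2] shift [-1.6  0.4 52.2] turn [ 0. -0. -0.] t 3.07
from fix [-104.6   38.4   77.2] shift [ -1.6 -19.6  52.2] turn [ 0. -0. -0.] t 3.07
```

Request:
{"method": "jog_arm", "body": {"commands": [{"translation": [-2,0,20],"turn": [0,0,0]},{"translation": [-2,0,40],"turn": [0,0,0]},{"translation": [-2,0,52],"turn": [0,0,0]},{"translation": [-2,0,52],"turn": [0,0,0]},{"translation": [-2,-4,52],"turn": [0,0,0]},{"translation": [-2,-8,52],"turn": [0,0,0]},{"translation": [-2,-11,52],"turn": [0,0,0]},{"translation": [-2,-14,52],"turn": [0,0,0]},{"translation": [-2,-16,52],"turn": [0,0,0]},{"translation": [-2,-18,52],"turn": [0,0,0]},{"translation": [-2,-20,52],"turn": [0,0,0]},{"translation": [-2,-22,52],"turn": [0,0,0]}]}}

```text
clock: 4.07
position: [0.4654, 0.0962, 0.0247]
ee_rot: [2.17, -2.271, -0.0]
force: [-1.9, 0.3, 0.7]
width: 0.998
```

Request:
{"method": "jog_arm", "body": {"commands": [{"translation": [0,-1.5,0],"turn": [0,0,0]},{"translation": [0,-3,0],"turn": [0,0,0]},{"translation": [0,-4.5,0],"turn": [0,0,0]},{"translation": [0,-6,0],"turn": [0,0,0]},{"translation": [0,-7.5,0],"turn": [0,0,0]},{"translation": [0,-9,0],"turn": [0,0,0]},{"translation": [0,-10.5,0],"turn": [0,0,0]},{"translation": [0,-12,0],"turn": [0,0,0]},{"translation": [0,-13,0],"turn": [0,0,0]},{"translation": [0,-14,0],"turn": [0,0,0]},{"translation": [0,-14,0],"turn": [0,0,0]}]}}

```text
clock: 4.98
position: [0.4798, 0.0957, 0.0247]
ee_rot: [-2.17, 2.271, -0.0]
force: [-2.0, 1.0, 0.4]
width: 1.002
```

```bash
python3 -c "
from h import *
goto(-62,40,25,-np.pi/2)
cv2.imwrite('pics/s2.png',cv2.resize(arm.get_image('scene')[200:360,210:460],None,fx=3,fy=3,interpolation=cv2.INTER_CUBIC))"
```

```text
from fix [-68.6  40.3  24.7] shift [ 0.3 -6.6 -0.3] turn [-0.  0. -0.] t 4.98
```

View pics/s2.png

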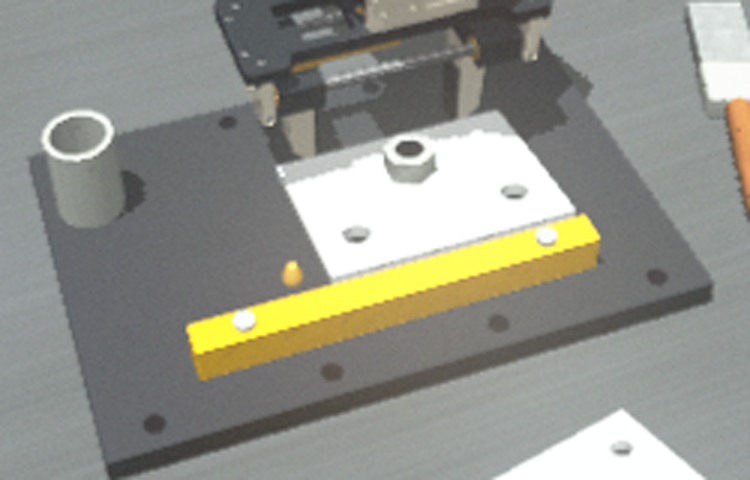

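The fingers square the near edge and the plate's far edge is close to the fence. The right pin at (291,273) is still exposed. I'll creep on until the fence resists.

Request:
{"method": "jog_arm", "body": {"commands": [{"translation": [0,-1,0],"turn": [0,0,0]},{"translation": [0,-2,0],"turn": [0,0,0]},{"translation": [0,-3,0],"turn": [0,0,0]},{"translation": [0,-4,0],"turn": [0,0,0]},{"translation": [0,-4,0],"turn": [0,0,0]}]}}

```text
clock: 5.45
position: [0.4837, 0.0955, 0.0247]
ee_rot: [-2.17, 2.271, -0.0]
force: [-2.1, -0.2, -1.1]
width: 1.0
```

Request:
{"method": "jog_arm", "body": {"commands": [{"translation": [0,-0.7,0],"turn": [0,0,0]},{"translation": [0,-1.4,0],"turn": [0,0,0]},{"translation": [0,-1.4,0],"turn": [0,0,0]}]}}

```text
clock: 5.7
position: [0.4839, 0.0955, 0.0245]
ee_rot: [2.17, -2.27, -0.002]
force: [-5.2, 0.6, 2.6]
width: 0.998
```

```bash
python3 -c "
from h import *
goto(-62,40,25,-np.pi/2); print(arm.observe()['force'])"
```

```text
from fix [-64.5  40.2  24.5] shift [ 0.2 -2.5 -0.5] turn [ 0.002 -0.001  0.   ] t 5.7
[-5.22880078  0.57697225  2.63294032]
```

Contact with the fence: the force is rising and the position has stopped. I'll back off, lift, turn 90° and go to the left edge.

```bash
python3 -c "
from h import *
print(arm.observe()['joints'].round(2)); goto(-3,140,90,0);goto(-3,140,90,np.pi)"
```

```text
[-0.09  0.52 -0.29  2.07  0.26  0.58 -2.17]
from fix [-64.5  40.2  24.5] shift [-99.7 -61.5 -65.6] turn [ 2.00e-03  1.00e-03 -1.57e+00] t 5.7
from fix [-64.5  40.2  24.5] shift [-99.7 -61.5 -65.6] turn [ 1.000e-03 -2.000e-03  1.571e+00] t 5.7
```

Request:
{"method": "jog_arm", "body": {"commands": [{"translation": [0,8,0],"turn": [0,0,0]},{"translation": [0,20,0],"turn": [0,0,0]},{"translation": [0,20,-30],"turn": [0,0,0]},{"translation": [0,20,-66],"turn": [0,0,0]},{"translation": [-20,10,-70],"turn": [0,0,-0.12]},{"translation": [-40,0,-70],"turn": [0,0,-0.24]},{"translation": [-60,-20,-70],"turn": [0,0,-0.36]},{"translation": [-80,-40,-70],"turn": [0,0,-0.48]},{"translation": [-100,-61,-70],"turn": [0,0,-0.6]},{"translation": [-100,-61,-70],"turn": [0,0,-0.72]},{"translation": [-100,-61,-70],"turn": [0,0,-0.84]},{"translation": [-100,-61,-70],"turn": [0,0,-0.96]}], "claw": 0}}

```text
clock: 6.7
position: [0.5509, 0.1934, 0.0947]
ee_rot: [-2.976, 1.003, -0.001]
force: [0.1, 0.5, -0.1]
width: 0.503
```

```bash
python3 -c "
from h import *
goto(-3,140,90,0);goto(-3,140,25,0)
cv2.imwrite('pics/x.png',arm.get_image('top'))
t=cv2.imread('pics/x.png');s=arm.get_image('scene')
A=cv2.resize(t[145:265,240:410],None,fx=3.3,fy=3.3,interpolation=cv2.INTER_CUBIC);B=cv2.resize(s[210:350,215:450],None,fx=2.4,fy=2.4,interpolation=cv2.INTER_CUBIC)
o=np.zeros((A.shape[0],0,3),np.uint8)
h=max(A.shape[0],B.shape[0]);w=800
C=np.zeros((min(600,h),A.shape[1],3),np.uint8);C[:A.shape[0]]=A;cv2.imwrite('pics/top3.png',C);cv2.imwrite('pics/sc3.png',B)"
```

```text
from fix [ -2.  141.   94.7] shift [-0.2  1.4  4.7] turn [-0.001 -0.001 -0.604] t 6.7
from fix [ -2.  141.   94.7] shift [-0.3  1.5 69.7] turn [-0.001 -0.001 -0.604] t 6.7
```

View pics/sc3.png

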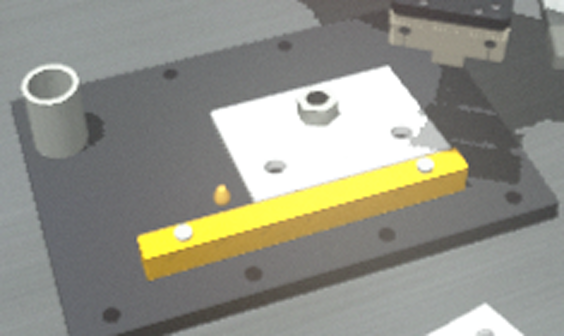

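The plate is now against the fence, with its near top corners at about (213,113) and (390,68) in the crop. The right pin at (222,195) is still outside its right edge.

```bash
python3 -c "
from h import *
S=lambda u,v:((u+.5)/2.4-.5+215,(v+.5)/2.4-.5+210)
for p,z in (((213,113),.03),((390,68),.03),((276,166),.0385),((401,132),.0385),((222,186),.032)): print(tofix(at('scene',S(*p),z)).round(1))"
```

```text
[-51.5 -32.1  30. ]
[-51.1 117.2  30. ]
[23.2 -7.  38.5]
[23.1 92.4 38.5]
[ 22.7 -48.4  32. ]
```

Request:
{"method": "jog_arm", "body": {"commands": [{"translation": [0,0,0],"turn": [0,0,-0.12]},{"translation": [0,0,0],"turn": [0,0,-0.24]},{"translation": [0,0,0],"turn": [0,0,-0.36]},{"translation": [0,0,0],"turn": [0,0,-0.48]},{"translation": [0,0,0],"turn": [0,0,-0.604]},{"translation": [0,0,0],"turn": [0,0,-0.604]},{"translation": [0,0,30],"turn": [0,0,-0.604]},{"translation": [0,0,60],"turn": [0,0,-0.604]},{"translation": [0,0,70],"turn": [0,0,-0.604]},{"translation": [0,0,70],"turn": [0,0,-0.604]}]}}

```text
clock: 7.63
position: [0.5489, 0.1917, 0.0226]
ee_rot: [3.138, -0.089, -0.006]
force: [0.7, -0.4, 0.1]
width: 0.502
```

```bash
python3 -c "
from h import *
goto(-3,125,25,0); goto(0,84,25,0)"
```

```text
from fix [ -4.  139.3  22.6] shift [ 1.1 14.3 -2.4] turn [ 0.002  0.004 -0.011] t 7.63
from fix [ -4.  139.3  22.6] shift [ 4.6 55.2 -2.3] turn [ 0.002  0.004 -0.011] t 7.63
```

Request:
{"method": "jog_arm", "body": {"commands": [{"translation": [0,5,-2],"turn": [0,0,-0.01]},{"translation": [0.2,10,-2],"turn": [0,0,-0.01]},{"translation": [0.5,14,-2],"turn": [0,0,-0.01]},{"translation": [0.7,17,-2],"turn": [0,0,-0.01]},{"translation": [1,20,-2],"turn": [0,0,-0.01]},{"translation": [1.2,22,-2],"turn": [0,0,-0.01]},{"translation": [1.5,24,-2],"turn": [0,0,-0.01]},{"translation": [1.8,26,-2],"turn": [0,0,-0.01]},{"translation": [2,28,-2],"turn": [0,0,-0.01]},{"translation": [2.2,30,-2],"turn": [0,0,-0.01]},{"translation": [2.2,30,-2],"turn": [0,0,-0.01]}]}}

```text
clock: 8.55
position: [0.551, 0.1619, 0.0266]
ee_rot: [3.14, -0.067, -0.0]
force: [-0.3, 1.2, 1.7]
width: 0.502
```

Request:
{"method": "jog_arm", "body": {"commands": [{"translation": [0.2,1.5,0],"turn": [0,0,0]},{"translation": [0.4,3,0],"turn": [0,0,0]},{"translation": [0.6,4.5,0],"turn": [0,0,0]},{"translation": [0.8,6,0],"turn": [0,0,0]},{"translation": [1,7.5,0],"turn": [0,0,0]},{"translation": [1.2,9,0],"turn": [0,0,0]},{"translation": [1.4,10.5,0],"turn": [0,0,0]},{"translation": [1.6,12,0],"turn": [0,0,0]},{"translation": [1.6,12,0],"turn": [0,0,0]}]}}

```text
clock: 9.3
position: [0.5521, 0.1499, 0.0267]
ee_rot: [3.14, -0.067, -0.0]
force: [-0.5, 0.7, 0.3]
width: 0.496
```

```bash
python3 -c "
from h import *
goto(0,85,25,0)
s=arm.get_image('scene')
cv2.imwrite('pics/sc4.png',cv2.resize(s[210:350,215:450],None,fx=2.4,fy=2.4,interpolation=cv2.INTER_CUBIC))"
```

```text
from fix [ 1.2 97.7 26.7] shift [-1.2 12.7  1.7] turn [0.001 0.    0.003] t 9.3
```

View pics/sc4.png

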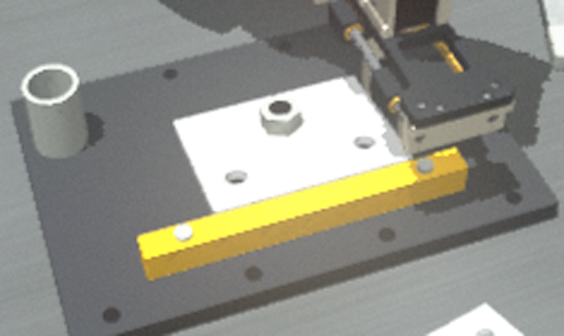

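The plate slides square along the fence. Hole_right at (236,177) is approaching the right pin. I'll continue in small steps.

Request:
{"method": "jog_arm", "body": {"commands": [{"translation": [0,1,1],"turn": [0,0,0]},{"translation": [0,2,2],"turn": [0,0,0]},{"translation": [0,3,2],"turn": [0,0,0]},{"translation": [0,4,2],"turn": [0,0,0]},{"translation": [0,5,2],"turn": [0,0,0]},{"translation": [0,6,2],"turn": [0,0,0]},{"translation": [0,7,2],"turn": [0,0,0]},{"translation": [0,8,2],"turn": [0,0,0]},{"translation": [0,8,2],"turn": [0,0,0]}]}}

```text
clock: 10.1
position: [0.5517, 0.1419, 0.0246]
ee_rot: [3.14, -0.067, -0.0]
force: [0.5, -0.6, -0.1]
width: 0.502
```

Request:
{"method": "jog_arm", "body": {"commands": [{"translation": [0,0.7,0],"turn": [0,0,0]},{"translation": [0,1.4,0],"turn": [0,0,0]},{"translation": [0,2,0],"turn": [0,0,0]},{"translation": [0,2,0],"turn": [0,0,0]}]}}

```text
clock: 10.43
position: [0.5516, 0.1407, 0.0247]
ee_rot: [-3.141, 0.066, -0.0]
force: [-0.1, 0.5, -0.3]
width: 0.5
```

```bash
python3 -c "
from h import *
goto(0,85,25,0)
s=arm.get_image('scene')
cv2.imwrite('pics/sc5.png',cv2.resize(s[210:330,240:420],None,fx=4,fy=4,interpolation=cv2.INTER_CUBIC))"
```

```text
from fix [ 1.1 88.5 24.7] shift [-1.1  3.5 -0.3] turn [-0.    -0.     0.003] t 10.43
```

View pics/sc5.png

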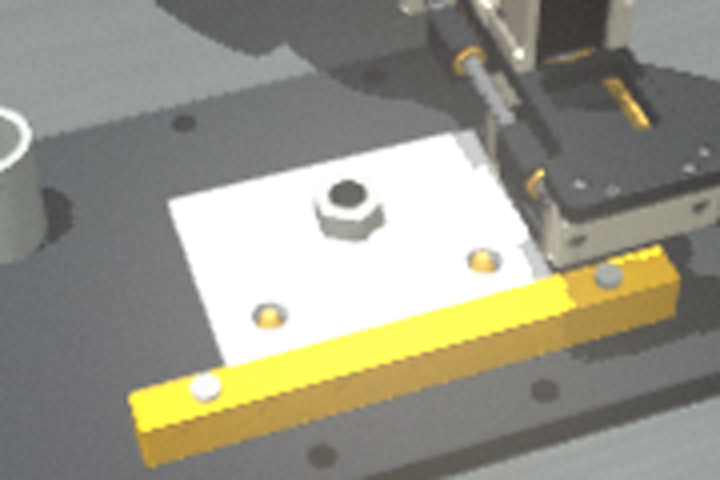

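Brass tips show in both holes, at about (270,316) and (484,262), so the plate appears to have dropped. I'll back off and check that it is flat.

Request:
{"method": "jog_arm", "body": {"commands": [{"translation": [0,-5,0],"turn": [0,0,0]},{"translation": [0,-20,0],"turn": [0,0,0]},{"translation": [0,-40,-10],"turn": [0,0,0]},{"translation": [0,-60,-40],"turn": [0,0,0]},{"translation": [0,-80,-80],"turn": [0,0,0]},{"translation": [0,-100,-120],"turn": [0,0,0]},{"translation": [-30,-120,-150],"turn": [0,0,0]},{"translation": [-70,-140,-160],"turn": [0,0,0]},{"translation": [-100,-160,-160],"turn": [0,0,0]},{"translation": [-100,-160,-160],"turn": [0,0,0]}]}}

```text
clock: 11.32
position: [0.4522, 0.3106, 0.1871]
ee_rot: [-3.137, 0.052, -0.001]
force: [-2.2, 0.8, 0.3]
width: 0.501
```

```bash
python3 -c "
from h import *
s=arm.get_image('scene')
print(arm.observe()['force'],arm.observe()['position'])
for q in ('hole_left','hole_right','plate','pin_left','pin_right'):
    for r in arm.landmark_of('scene',q)[:2]: print(q,np.round(r['at'],1),round(r['confidence'],2))
for x,y in ((.055,.075),(.055,-.075),(-.055,-.075),(-.055,.075)):
    P=fixm(FX,np.array([x,y,.03])); p=proj('scene',P); print('seated corner px crop',((p-[240,210]+.5)*4-.5).round(0))
cv2.imwrite('pics/sc6.png',cv2.resize(s[210:330,240:420],None,fx=4,fy=4,interpolation=cv2.INTER_CUBIC))"
```

```text
[-0.68478953  0.36965796 -0.60548384] [0.45356904 0.30925344 0.18643686]
hole_left [360.7 272.1] 0.75
hole_left [417.7 348.3] 0.72
hole_right [308.9 293.2] 0.75
hole_right [380.9 369.7] 0.71
plate [404.5 366.9] 0.77
plate [360.4 152.7] 0.77
pin_left [358.9 274.3] 0.86
pin_right [308.1 291.1] 0.69
seated corner px crop [561. 294.]
seated corner px crop [233. 386.]
seated corner px crop [164. 206.]
seated corner px crop [466. 129.]
```

View pics/sc6.png

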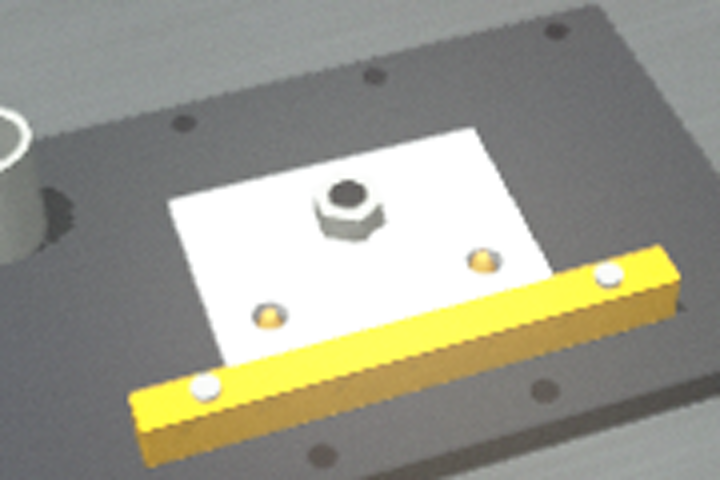

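```bash
python3 -c "
from h import *
np.set_printoptions(precision=4,suppress=True)
S=lambda u,v:np.array([(u+.5)/4-.5+240,(v+.5)/4-.5+210])
O=[((-.055,-.075,.01),S(169,202)),((-.055,.075,.01),S(475,128)),((.025,-.05,.01),S(270,316)),((.025,.05,.01),S(484,261))]
def m(x,P):
    return R.from_euler('ZY',[x[2],-x[3]]).apply(np.array(P)+[.055,0,0])+[x[0],x[1],.02]
q=[('scene',P,p,1) for P,p in O]
for t in (0,.03,.06,.09,.12):
    g=fit(lambda x,P:m(np.append(x,t),P),q,[.49,.05,-.05]); print(t,g.x,'cost',g.cost.round(3),'res',g.fun.round(2))
g=fit(m,q,[.49,.05,-.05,0.05]);print('free',g.x,g.cost)
# sanity: same on start picture (crop 3.4)
S2=lambda u,v:np.array([(u+.5)/3.4-.5+215,(v+.5)/3.4-.5+210])
q2=[('scene',P,S2(*p),1) for (P,_),p in zip(O,((286,123),(541,73),(365,205),(545,168)))]
g=fit(m,q2,[.47,.09,-.1,0.05]);print('start free',g.x,g.cost)
s=cv2.imread('pics/sc6.png'); a=s[285:345,235:305]; b=s[230:290,450:520]
cv2.imwrite('pics/holes.png',cv2.resize(np.hstack([a,b]),None,fx=5,fy=5))
for p in ((.025,-.05,.032),(.025,.05,.032),(.025,-.05,.03),(.025,.05,.03)): print(((proj('scene',fixm(FX,np.array(p)))-[240,210]+.5)*4-.5).round(1))
"
```

```text
0 [ 0.4915  0.0579 -0.0695] cost 0.268 res [ 0.16 -0.08 -0.44  0.47 -0.02 -0.22  0.25 -0.05]
0.03 [ 0.493   0.0575 -0.0728] cost 0.814 res [ 0.15  0.31 -0.29  1.   -0.19 -0.62  0.32 -0.35]
0.06 [ 0.4945  0.0572 -0.076 ] cost 1.861 res [ 0.15  0.73 -0.14  1.56 -0.37 -1.02  0.36 -0.65]
0.09 [ 0.4962  0.0567 -0.0782] cost 3.262 res [ 0.13  1.24 -0.02  2.14 -0.53 -1.38  0.41 -0.95]
0.12 [ 0.498   0.0561 -0.0789] cost 4.904 res [ 0.09  1.86  0.06  2.76 -0.66 -1.67  0.48 -1.25]
free [ 0.4909  0.058  -0.0686 -0.0117] 0.21900866630132843
start free [ 0.4726  0.099  -0.1226  0.1044] 0.1372212216800719
[268.4 315.2]
[482.2 256.8]
[268.6 318.1]
[482.  259.8]
```

View pics/holes.png

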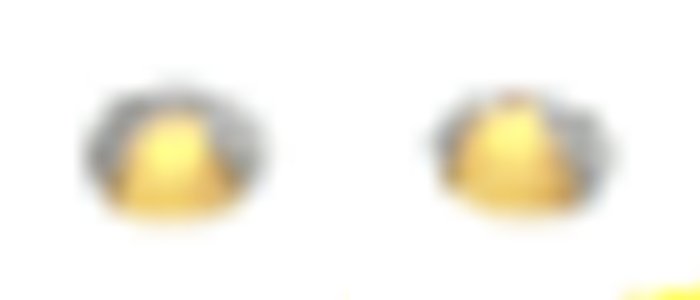

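The plate is flat: fitted tilt is about -0.01 rad against 0.10 at the start. Both pin noses fill the holes, and the tool is clear, so I'm handing in.

```bash
python3 -c "
from h import *
print(arm.observe()['force'].round(1)); print(arm.sign_off())"
```

```text
[-0.5  0.3 -0. ]
the job is handed in; nothing more can be done
None
```

The foot plate is seated: both holes dropped over the pins and it lies flat on the slab. I pushed its near edge square against the fence with the open fingertips. Then I slid it to the right along the fence with the half-open fingertips on its left edge. I backed off about 20 cm and handed the job in at roughly 12 s.

**Last checks:**
- **Pins:** in the last scene picture both pin noses show through the holes, about where a seated plate should put them.
- **Flatness:** the plate's tilt fits as about -0.01 rad. The same method gave 0.10 rad at the start.
- **Force:** the highest I read was about 6 N, when the plate met the fence. It was about 0 N at hand-in.
- **Bystanders:** the tool kept well clear of the offcut, jar and brush. Only the offcut shows in the last picture, and it stands where it was.

**Disagreements:**
- **Heading:** the flat fit gave a plate yaw about 0.02 rad off the fixture's. That is within the picture's resolution and the play in the holes.
- **Fence contact:** it came about 2 mm before my fitted fixture pose predicted.
- **Plate detection:** in the last picture the network's plate reports I looked at were the two look-alikes, so I used the visible corners and holes instead.

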